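# Reset the coarse ring of a two-tier knob

### The job

On the bench supply, the instrument whose knob has two tiers, turn only the large lower (coarse) ring until its white line points at the long black index bar on the panel. Leave the small fine knob on top of it just as it is set, and leave the one-piece knob of the neighbouring instrument alone.

Things in the scene. Friction and masses are not known exactly. Their poses are not given: they have to be found in the camera images.
- coarse (a joint): Angle (rad) of the two-tier knob's large lower ring: black ribbed plastic, 56 mm across, 24 mm tall, white line on top, vertical axis. 0: line points at the long index bar; grows counter-clockwise from above. Starts between -1.3 and -0.6; stops at -1.7 and 1.7. Stays where left, friction 0.05 N m; the tiers do not drag each other. Grip across any diameter.
- coarse_centre (a point): Point on the two-tier knob's axis level with the ring's top, 85 mm above the table; x along the ring's white line, z up. Panel top is 25 mm lower. The instrument is a fixed grey box 160 x 200 x 60 mm with flush index bar (20 x 7 mm) and dots round the ring, and on its far side a flush display and two 14 mm tall terminals 110 mm from the axis. Nothing else stands on the panel.
- fine_mark (a point): Rim point of the black line on top of the fine knob, 12 mm from the axis. The fine knob is grey plastic, 24 mm across and 17 mm tall, standing on the coarse ring on the same axis; its top is 18 mm above the ring's top. It turns by itself and very easily (0.006 N m). Must stay put.
- single_mark (a point): Rim point of the white line on top of the one-piece knob (black, ribbed, 56 mm across, 36 mm tall, no second tier), 28 mm from its axis, on the neighbouring instrument: a grey box of the same size with vent slots in place of the display. Must stay put. The two boxes stand side by side, either one on the left.

How it is judged:
At the end, for the whole second after the job is handed in: The coarse ring's white line is at rest within 10 degrees of the index bar; the fine knob is within 12 degrees, and the neighbour's one-piece knob within 12 degrees, of where each started (value of joint coarse between -0.18 and 0.18 rad and velocity of joint coarse between -0.05 and 0.05 rad/s and distance of fine_mark from where it was at the start of the episode below 0.0025 m and distance of single_mark from where it was at the start of the episode below 0.006 m); the robot touches nothing.
It fails at once if the fine knob is turned (more than 12 degrees) (distance of fine_mark from where it was at the start of the episode above 0.0025 m).
It fails at once if the neighbouring instrument's one-piece knob is turned (more than 12 degrees) (distance of single_mark from where it was at the start of the episode above 0.006 m).
It also fails if it takes over 32 s, if anything falls off the work surface, if the arm or the gripper's body presses on something with over 40 N, if the wrist force passes 120 N, or if a joint passes its speed limit or range.

### The arm

A 6-joint arm with a two-finger parallel gripper is mounted at the origin on the work surface. World frame = base frame: x ahead of the robot, y to its left, z up, the work surface at z = 0. Lengths are in m, angles in rad, forces in N, time in s.
With the tool pointing down it reaches from about 0.35 to 0.775 m from the base axis. Payload 5.5 kg.
Tool frame: the origin (TCP) lies at the very end of the fingers, on their centre line; the grasp point (between the pads) lies 19 mm behind it; z points along the fingers, y is the line along which they close (so a half turn about z gives the same grasp; the last joint's range is limited). The gripper opens to 85 mm and grips with 20 to 120 N. Pads are 22 mm wide; open, the fingers measure 114 mm over their backs; the gripper's body (76 mm by 85 mm) begins 54 mm behind the grasp point. The pads swing forward as they close: fully open they stand 13 mm farther back than shut.
Start: joints at [-1.469, 0.313, 0.046, 1.304, 0, 1.431], TCP at [0.138, -0.558, 0.231] pointing down, gripper open.
Joint ranges: [-2.76, 2.76], [-0.86, 1.69], [-1.03, 1.26], [-2.2, 2.34], [-1.47, 1.5], [-3.14, 3.14]. Speed limits (rad/s): [2.57, 2.57, 3.14, 3.14, 3.14, 3.14].

### API

Orientations are given as a unit quaternion [w, x, y, z].
In Python, from workcell import env, cams, ticket, spotter gives the robot as it stands.
- The arm moves only by the tool jog_arm, never from a script. Its argument "increments" is a list that holds one entry, the list of rows, each a list of 7 numbers: the shift along the tool's x, y, z in units of 0.25 m (1.0 is 0.25 m), then the turn, a rotation vector about the tool's x, y, z in units of 180 degrees (1.0 is 180 degrees), then the closure in counts, from 0 (fully open) to 255 (shut). A call has 1 to 20 rows; each row shifts and turns the commanded pose from where the row before left it, along the tool's axes as they then stand; what a row does not reach is not made up. A row lasts 1/10 s, in which the tool goes at most 50 mm and 8.59 degrees, less where a joint would pass 70% of its speed; a pose out of reach is approached as far as the arm can. A call with a number of a shift or a turn outside -1 to 1 is refused whole. A call with a gripper value outside its range is refused whole. The fingers move at their own pace and stop on an object; "force" is the grip in N (left out, the last holds). Time passes only in rows, so rows that do not move let the fingers close. It gives the time, the measured TCP pose, the force, the opening and the grip force at its end, in the units of the state.
- env.get_state(): the state, without advancing time (a new reading comes with each control period).
- cams.read_camera(name): name is "scene" or "top" or "wrist"; returns a dict with "pixels" (384x512x3 uint8, red, green, blue), "fx", "fy", "cx", "cy" (pixels), "k1" (the pictures are not rectified: a ray, as slopes to the right and down, at radius r is drawn at 1 + k1 r^2 times it, then the intrinsics apply), "xyz" and "attitude" of the camera in the world; the wrist camera has in their place "mount" (4x4, takes a point from camera to tool coordinates, whose origin is the TCP and whose axes are the flange's). Camera axes: x right, y down, z forward; pixel columns grow to the right and rows downward; lengths in m; the calibration is good to about 2 mm. A picture is of the moment at which its call begins: read the wrist's pose just before it. There is no depth.
- ticket.hand_in(): hands the job in; it is judged then, once.
Trained networks look in the newest picture that a camera, given by its name, has taken for a name from the list of things; names that differ only in an ending like _2 or _b are one class to them, and where a whole thing is asked for, a point or a joint stands for the part that bears it (a point fixed in the world has none). Each returns a list of dicts, best first, with "conf" (0 to 1); they miss things now and then, are a little off and sometimes report something else, mostly with a low value. They report only what shows in the picture. A call takes as long as a camera call.
- spotter.find_in(target, camera): "uv" ([column, row] in pixels, amid what is visible of it).
- spotter.cut_out(target, camera): "region" (384x512 bool, what is visible of it) and "uv" ([column, row] in pixels, amid what is visible of it).
- spotter.landmark_of(target, camera): "uv" ([column, row] in pixels: a listed point, or the origin of a listed thing).
The state is a dict: "clock": time; "joint_pos": joint angles; "qvel": joint speeds; "tau": joint torques, N m; "tcp_pos": TCP position; "orientation": TCP orientation; "wrist_force": force on the tool from outside, world axes, zero at the start; "ft_torque": the same for the moment, N m; "finger_gap": finger opening in m; "grip_force": force on a finger pad.
Only numpy, scipy, OpenCV 4.12 (cv2) and the standard library are available. Lean on these libraries where they do the work, as an engineer would, in place of code of your own. Each camera call takes 0.05 s, during which the arm holds its last target. There are 200 camera calls.

## Working session

There is one attempt and no reset: what is moved stays moved. The work goes in short steps, Python scripts to look and compute and a tool call to move; the robot and the scene stay as the last step left them, time stands still between calls to the robot, and variables do not carry over. Pictures are saved under pics/ and viewed, at most 10 in all, crops included, and the job is handed in when it is done.

Besides the shell and the picture viewer there is one more tool, called after "Emit:" in YAML: its name, and indented under it one key for each argument. jog_arm: Moves the arm, as the interface text tells. Shifts and turns lie within -1 to 1; 1 stands for 0.25 m of shift or 180 degrees of turn. Its arguments: {"type":"object","properties":{"increments":{"type":"array"},"force":{"type":"number"}},"required":["increments"]}

```bash
mkdir -p pics; cat > h.py <<'E'
import numpy as np, cv2
from scipy.spatial.transform import Rotation as R
from workcell import env, cams, ticket, spotter
def rot(q): return R.from_quat([q[1],q[2],q[3],q[0]]).as_matrix()
def pose(c,st):
    if 'mount' in c:
        M=np.array(c['mount']); T=np.eye(4); T[:3,:3]=rot(st['orientation']); T[:3,3]=st['tcp_pos']; M=T@M
        return M[:3,:3],M[:3,3]
    a=np.array(c['attitude'],float)
    return (rot(a) if a.size==4 else a.reshape(3,3)),np.array(c['xyz'])
def to_plane(c,st,uv,z):
    Rm,p=pose(c,st); x=np.array([(uv[0]-c['cx'])/c['fx'],(uv[1]-c['cy'])/c['fy']]); u=x.copy()
    for _ in range(20): u=x/(1+c['k1']*(u@u))
    d=Rm@np.array([*u,1]); return p+d*(z-p[2])/d[2]
def proj(c,st,P):
    Rm,p=pose(c,st); q=Rm.T@(np.array(P)-p); u=q[:2]/q[2]; u=u*(1+c['k1']*(u@u))
    return [u[0]*c['fx']+c['cx'],u[1]*c['fy']+c['cy']]
E
python3 - <<'E'
from h import *
st=env.get_state(); print(st['clock'],st['tcp_pos'],st['orientation'])
ims=[]
for n in ['top','scene']:
    c=cams.read_camera(n); ims.append(c['pixels'])
    print(n,c.get('attitude'),c.get('xyz'),c['fx'])
    for t,z in [('coarse_centre',.085),('fine_mark',.103),('single_mark',.096)]:
        for d in spotter.landmark_of(t,n)[:2]: print(t,d['uv'],d['conf'],to_plane(c,st,d['uv'],z))
    for d in spotter.find_in('coarse',n)[:2]: print('coarse',d['uv'],d['conf'],to_plane(c,st,d['uv'],.085))
im=np.hstack(ims); cv2.imwrite('pics/a.png',cv2.cvtColor(ims[0],4)); cv2.imwrite('pics/b.png',cv2.cvtColor(ims[1],4))
E
```

```text
0.0 [ 0.13761948 -0.55774852  0.23038879] [-9.43855384e-04  9.92701191e-01  1.20596246e-01  9.69231220e-06]
top [ 0.0557365  -0.70455003  0.70567853 -0.05020468] [ 0.41750571 -0.00602545  0.95381842] 453.5040246345149
coarse_centre [344.6, 197.3] 0.55 [ 0.54075096 -0.17741468  0.085     ]
fine_mark [348.0, 189.2] 0.59 [ 0.5537339 -0.1808304  0.103    ]
single_mark [196.7, 217.6] 0.89 [0.50081794 0.10691902 0.096     ]
single_mark [346.6, 188.2] 0.3 [ 0.55680185 -0.179641    0.096     ]
coarse [344.5, 198.4] 0.59 [ 0.5386016  -0.17715376  0.085     ]
scene [-0.25233615  0.75793541  0.57255392 -0.18450579] [ 1.04088589 -0.17516353  0.84118381] 465.8204016938263
coarse_centre [182.4, 224.4] 0.58 [ 0.54475643 -0.18563951  0.085     ]
fine_mark [183.1, 225.8] 0.55 [ 0.55996314 -0.18467872  0.103     ]
single_mark [319.9, 172.0] 0.71 [0.50289705 0.10861056 0.096     ]
coarse [190.8, 230.5] 0.77 [ 0.56253581 -0.17264905  0.085     ]
```

View pics/a.png

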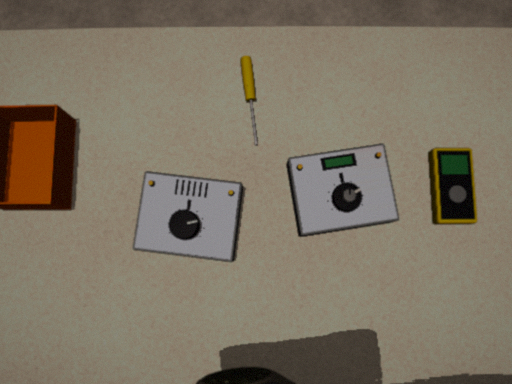

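The two-tier knob is on the right instrument at (346,197) px, with its bar at (342,178). The one-piece knob is on the left at (185,223). Next I'll check where the wrist camera has to be to see the two-tier knob.

```bash
python3 - <<'E'
from h import *
st=env.get_state(); c=cams.read_camera('wrist'); print(np.round(c['mount'],3).tolist(),c['fx'],c['cx'],c['cy'])
s=dict(st)
for z in (.2,.25,.3):
    for off in (0,.05,.1):
        s['tcp_pos']=np.array([.545-off,-.18,z]); print(z,off,np.round(proj(c,s,[.545,-.18,.085])))
E
```

```text
[[0.001, -0.966, -0.258, 0.065], [1.0, 0.001, -0.0, -0.0], [0.0, -0.258, 0.966, -0.144], [0.0, 0.0, 0.0, 1.0]] 308.72804325575055 255.8777853966367 197.24829442108646
0.2 0 [256. 193.]
0.2 0.05 [271. 136.]
0.2 0.1 [287.  72.]
0.25 0 [256. 181.]
0.25 0.05 [269. 132.]
0.25 0.1 [282.  79.]
0.3 0 [256. 172.]
0.3 0.05 [267. 130.]
0.3 0.1 [278.  84.]
```

Emit:
jog_arm:
  increments:
    - [[0.13, -0.078, 0, 0, 0, 0, 0], [0.13, -0.078, 0, 0, 0, 0, 0], [0.13, -0.078, 0, 0, 0, 0, 0], [0.13, -0.078, 0, 0, 0, 0, 0], [0.13, -0.078, 0, 0, 0, 0, 0], [0.13, -0.078, 0, 0, 0, 0, 0], [0.13, -0.078, 0, 0, 0, 0, 0], [0.13, -0.078, 0, 0, 0, 0, 0], [0.13, -0.078, 0, 0, 0, 0, 0], [0.13, -0.078, 0, 0, 0, 0, 0], [0.13, -0.078, 0, 0, 0, 0, 0], [0.13, -0.078, 0, 0, 0, 0, 0], [0.13, -0.078, 0, 0, 0, 0, 0], [0, 0, 0, 0, 0, 0, 0], [0, 0, 0, 0, 0, 0, 0]]
  force: 40

```text
clock: 2.05
tcp_pos: [0.4875, -0.2104, 0.2312]
orientation: [0.0, 0.993, 0.122, -0.0]
wrist_force: [0.0, -0.5, -0.3]
finger_gap: 0.0855
grip_force: 0.0
```

```bash
python3 - <<'E'
from h import *
st=env.get_state(); c=cams.read_camera('wrist')
for t,z in [('coarse_centre',.085),('fine_mark',.103)]:
    for d in spotter.landmark_of(t,'wrist')[:2]: print(t,d['uv'],d['conf'],to_plane(c,st,d['uv'],z))
for d in spotter.cut_out('coarse','wrist')[:1]: print('coarse',d['uv'],d['conf'],to_plane(c,st,d['uv'],.085)); np.save('reg.npy',d['region'])
# rectify to top-down view on z=.085, 0.2 mm/px, world x up, y left
cx,cy=.545,-.18; N=600; k=.0002
def warp(z,name):
    m=np.zeros((N,N,2),np.float32)
    for i in range(N):
        for j in range(N): m[i,j]=proj(c,st,[cx+(N/2-i)*k,cy+(N/2-j)*k,z])
    cv2.imwrite(name,cv2.cvtColor(cv2.remap(c['pixels'],m[...,0],m[...,1],cv2.INTER_CUBIC),4))
warp(.085,'pics/c.png')
E
```

```text
coarse_centre [240.9, 118.8] 0.7 [ 0.54366161 -0.18183885  0.085     ]
fine_mark [243.5, 107.4] 0.93 [ 0.55367104 -0.18260214  0.103     ]
coarse [243.1, 103.0] 0.67 [ 0.55746277 -0.18061034  0.085     ]
```

View pics/c.png

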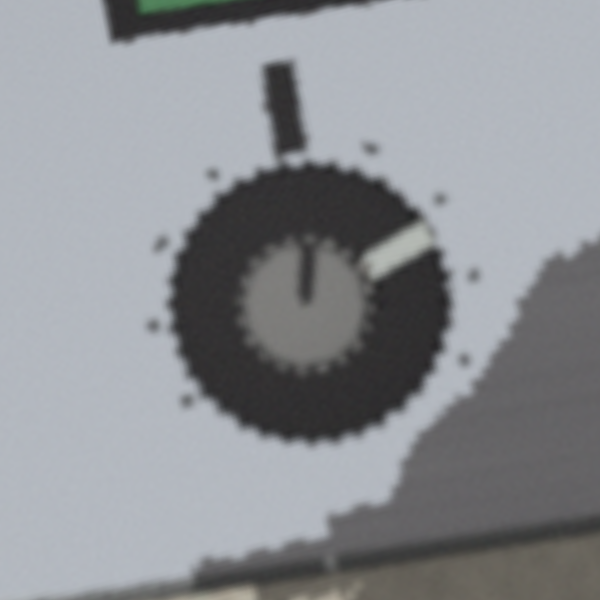

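The rectified view (0.2 mm/px, world x up, y left) puts the ring axis at (310,300), so about (0.545, -0.182). The white line points to (430,235), about -61°. The bar runs (288,150) to (278,65), about +8°. The ring therefore needs about +69° counter-clockwise.

```bash
python3 - <<'E'
from h import *
st=env.get_state(); print(st['joint_pos'],st['tcp_pos'])
d=np.array([.545,-.182,.065])-st['tcp_pos']; print(rot(st['orientation']).T@d/.25, rot(st['orientation'])[:,1])
E
```

```text
[-5.62031961e-01  2.26964565e-01 -6.92427238e-02  1.27460941e+00
 -2.95635392e-04  2.33952003e+00] [ 0.48645445 -0.21192282  0.23135025]
[ 0.25607427 -0.06071155  0.66533141] [ 2.37742146e-01 -9.71328284e-01  1.90884240e-04]
```

Emit:
jog_arm:
  increments:
    - [[0.086, -0.02, 0, 0, 0, 0, 0], [0.086, -0.02, 0, 0, 0, 0, 0], [0.084, -0.021, 0, 0, 0, 0, 0], [0, 0, 0.1, 0, 0, 0, 0], [0, 0, 0.1, 0, 0, 0, 0], [0, 0, 0.1, 0, 0, 0, 0], [0, 0, 0, 0, 0, 0, 0], [0, 0, 0, 0, 0, 0, 0]]

```text
clock: 3.05
tcp_pos: [0.545, -0.1816, 0.1565]
orientation: [-0.0, 0.993, 0.12, -0.0]
wrist_force: [0.2, -0.8, 0.0]
finger_gap: 0.0856
grip_force: 0.0
```

```bash
python3 - <<'E'
from h import *
st=env.get_state(); c=cams.read_camera('wrist')
im=c['pixels'].copy()
for a in np.linspace(0,2*np.pi,60):
    for r,z,col in((.028,.085,(255,0,0)),(.012,.103,(0,255,0))):
        u=proj(c,st,[.545+r*np.cos(a),-.182+r*np.sin(a),z]); cv2.circle(im,(int(u[0]),int(u[1])),1,col,-1)
cv2.imwrite('pics/d.png',cv2.cvtColor(im,4))
print(st['tcp_pos'],rot(st['orientation']).T@(np.array([.545,-.182,.065])-st['tcp_pos'])/.25)
E
```

```text
[ 0.54502616 -0.18163436  0.15653726] [-1.91145678e-04  1.55748166e-03  3.66148623e-01]
```

View pics/d.png

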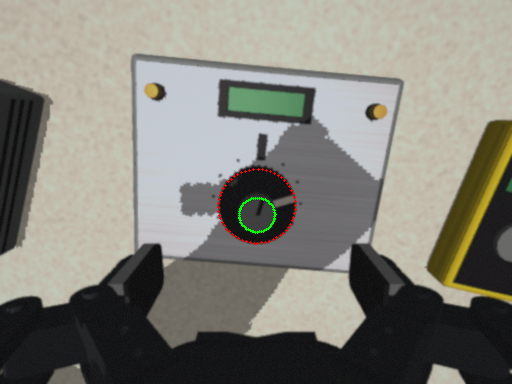

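The overlay circles sit on the ring and the fine knob (centre about (257,205)), so the axis estimate holds. I'll descend and close.

Emit:
jog_arm:
  increments:
    - [[0, 0, 0.09, 0, 0, 0, 0], [0, 0, 0.09, 0, 0, 0, 0], [0, 0, 0.09, 0, 0, 0, 0], [0, 0, 0.05, 0, 0, 0, 0], [0, 0, 0.04, 0, 0, 0, 0], [0, 0, 0, 0, 0, 0, 0], [0, 0, 0, 0, 0, 0, 60], [0, 0, 0, 0, 0, 0, 90], [0, 0, 0, 0, 0, 0, 110], [0, 0, 0, 0, 0, 0, 110], [0, 0, 0, 0, 0, 0, 110], [0, 0, 0, 0, 0, 0, 110], [0, 0, 0, 0, 0, 0, 110]]
  force: 40

```text
clock: 4.4
tcp_pos: [0.5467, -0.1819, 0.0679]
orientation: [0.001, 0.993, 0.121, 0.001]
wrist_force: [-1.6, -1.2, 6.0]
finger_gap: 0.054
grip_force: 41.8
```

Emit:
jog_arm:
  increments:
    - [[0, 0, 0, 0, 0, -0.03, 110], [0, 0, 0, 0, 0, -0.03, 110], [0, 0, 0, 0, 0, -0.03, 110], [0, 0, 0, 0, 0, -0.03, 110], [0, 0, 0, 0, 0, -0.03, 110], [0, 0, 0, 0, 0, -0.03, 110], [0, 0, 0, 0, 0, 0, 110]]

```text
clock: 5.1
tcp_pos: [0.5462, -0.1809, 0.068]
orientation: [0.001, 0.919, 0.394, 0.001]
wrist_force: [-2.7, 1.3, 8.0]
finger_gap: 0.0542
grip_force: 42.2
```

```bash
python3 - <<'E'
from h import *
st=env.get_state(); c=cams.read_camera('wrist'); print(st['ft_torque'],st['grip_force'])
cv2.imwrite('pics/e.png',cv2.cvtColor(c['pixels'],4))
d=spotter.landmark_of('fine_mark','wrist'); print([(x['uv'],x['conf'],to_plane(c,st,x['uv'],.103)) for x in d[:1]])
E
```

```text
[0.17891277 0.45977522 0.00806107] 42.18575656414032
[([277.4, 274.7], 0.83, array([ 0.55542582, -0.18264798,  0.103     ]))]
```

View pics/e.png

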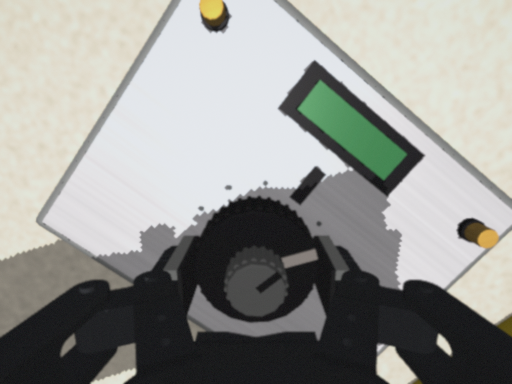

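The ring follows the gripper: its white line at (300,260) keeps its place between the fingers, and the fine mark has not moved in the world. I'll do the remaining ~37°.

Emit:
jog_arm:
  increments:
    - [[0, 0, 0, 0, 0, -0.029, 110], [0, 0, 0, 0, 0, -0.029, 110], [0, 0, 0, 0, 0, -0.029, 110], [0, 0, 0, 0, 0, -0.029, 110], [0, 0, 0, 0, 0, -0.029, 110], [0, 0, 0, 0, 0, -0.029, 110], [0, 0, 0, 0, 0, -0.029, 110], [0, 0, 0, 0, 0, 0, 110], [0, 0, 0, 0, 0, 0, 110]]

```text
clock: 6.1
tcp_pos: [0.5451, -0.1804, 0.0679]
orientation: [-0.0, 0.75, 0.661, 0.0]
wrist_force: [-5.6, 1.8, 9.4]
finger_gap: 0.0545
grip_force: 42.5
```

```bash
python3 - <<'E'
from h import *
st=env.get_state(); c=cams.read_camera('wrist')
cx,cy=.545,-.182; N=600; k=.0002
m=np.zeros((N,N,2),np.float32)
for i in range(N):
    for j in range(N): m[i,j]=proj(c,st,[cx+(N/2-i)*k,cy+(N/2-j)*k,.085])
cv2.imwrite('pics/f.png',cv2.cvtColor(cv2.remap(c['pixels'],m[...,0],m[...,1],cv2.INTER_CUBIC),4))
d=spotter.landmark_of('fine_mark','wrist'); print([(x['uv'],x['conf'],to_plane(c,st,x['uv'],.103)) for x in d[:1]])
E
```

```text
[([282.8, 289.3], 0.86, array([ 0.55527173, -0.18259984,  0.103     ]))]
```

View pics/f.png

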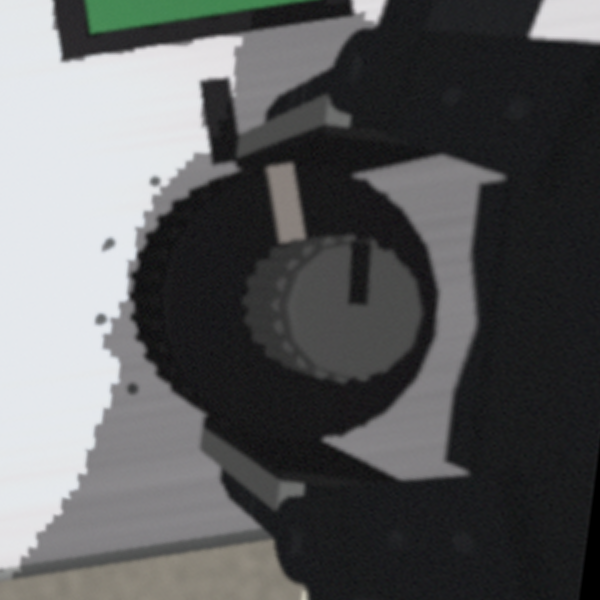

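The white line runs (280,165) to (292,240), about 9°, and the bar runs (215,80) to (227,160), about 8.5°, so they are aligned. The fine mark is unchanged. I'll release and lift.

Emit:
jog_arm:
  increments:
    - [[0, 0, 0, 0, 0, 0, 60], [0, 0, 0, 0, 0, 0, 0], [0, 0, 0, 0, 0, 0, 0], [0, 0, 0, 0, 0, 0, 0], [0, 0, 0, 0, 0, 0, 0], [0, 0, 0, 0, 0, 0, 0], [0, 0, -0.05, 0, 0, 0, 0], [0, 0, -0.1, 0, 0, 0, 0], [0, 0, -0.1, 0, 0, 0, 0], [0, 0, -0.1, 0, 0, 0, 0], [0, 0, -0.1, 0, 0, 0, 0], [0, 0, -0.1, 0, 0, 0, 0], [0, 0, 0, 0, 0, 0, 0], [0, 0, 0, 0, 0, 0, 0]]

```text
clock: 7.6
tcp_pos: [0.5461, -0.1811, 0.205]
orientation: [0.001, 0.75, 0.661, 0.0]
wrist_force: [0.2, 0.4, -0.5]
finger_gap: 0.0852
grip_force: 0.0
```

```bash
python3 - <<'E'
from h import *
st=env.get_state(); c=cams.read_camera('wrist')
cx,cy=.545,-.182; N=600; k=.0002
m=np.zeros((N,N,2),np.float32)
for i in range(N):
    for j in range(N): m[i,j]=proj(c,st,[cx+(N/2-i)*k,cy+(N/2-j)*k,.085])
cv2.imwrite('pics/g.png',cv2.cvtColor(cv2.remap(c['pixels'],m[...,0],m[...,1],cv2.INTER_CUBIC),4))
d=spotter.landmark_of('fine_mark','wrist'); print([(x['uv'],x['conf'],to_plane(c,st,x['uv'],.103)) for x in d[:1]])
E
```

```text
[([268.0, 195.5], 0.78, array([ 0.55624228, -0.18092611,  0.103     ]))]
```

View pics/g.png

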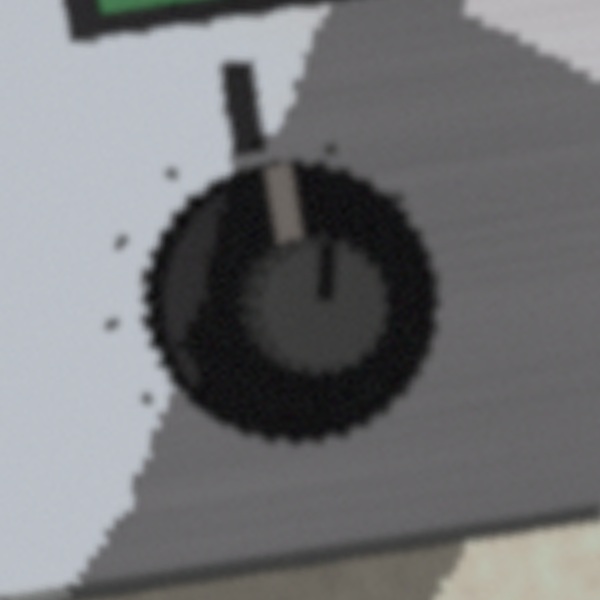

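The line, (280,165) to (290,240), is parallel to the bar, (238,65) to (250,150). The fine mark still points nearly straight up, as it did at the start, and the arm is clear.

```bash
python3 -c "
from workcell import ticket
print(ticket.hand_in())"
```

```text
the job is handed in; nothing more can be done
None
```

I turned the coarse ring about 69° so its white line points at the index bar, to within about 1° in the last picture. The fine knob showed no visible turn, the arm never went near the neighbour's knob, and I handed the job in at about 7.7 s with the arm clear; no verdict was returned.

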